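# Back off the ratchet fence of a stock-bin holding jig

## Task

Two identical holding jigs stand on the parts-store bench. On the one that holds the open stock bin, flip the pawl's knob lever over to the bin's side, so that the pawl's tooth stays up clear of the toothed rail, and then slide the fence back by its round handle, away from the bin, until it is fully back at its end stop; leave the pawl flipped over and let go. Leave the bin where it is, and leave alone the other jig, which holds a closed carton.

Things in the scene. Friction and masses are not known exactly. Their poses are not given: they have to be found in the camera images.
- bin_handle (a point): Grip centre of the fence's upright handle on the jig with the open white bin: black post, 22 mm diameter, top 21 mm above, foot 41 mm below this point. x: level, along the rail towards the bin; y: left of that; z: up. The fence slides back along -x. Fence plate 76 to 82 mm ahead in x, its top 53 mm above the table; bin beyond it, rim 87 mm above the table.
- bin_knob (a point): Centre of the 24 mm black ball knob on that jig's 8 mm thick pawl lever. The lever turns on a level pin across the rail, on the fence carriage, 36 mm above the table and 60 mm from the knob; pin at x +10, y +88 mm from bin_handle (its frame). At the start the lever leans 0.42 to 0.6 rad away from the bin, knob 85 to 91 mm above the table. The frame turns with the lever.
- bin_pawl (a joint): That pawl's angle, rad: 0 = engaged, tooth down in the toothed rail, lever leaning 0.6 rad away from the bin (starts at 0 to 0.18, tooth resting on the rail); 0.6 = lever upright; 1.2 = flipped over, tooth up, lever leaning 0.6 rad towards the bin. It falls by its own weight to whichever side of upright it is on. Some 1 to 3 N at the knob moves it.
- bin_fence (a joint): How far that fence stands back from its foremost place, m: starts at 0 to 0.024; 0.110 = fully back at the end stop. With the pawl engaged it can go forward, but back by at most about one 12 mm tooth; with the pawl flipped over it slides both ways with about 4 N of friction and stays where it is left.
- bin_mid (a point): Centre of the open white stock bin (115 mm along the rail, 150 mm wide, 75 mm high, bolts and washers in it), loose on the jig between the sliding fence and the fixed front stop, its foot 12 mm above the table. To be left where it is.
- carton_knob (a point): Centre of the pawl's ball knob on the other, identical jig, which holds a closed brown carton (115 x 150 x 68 mm). To be left alone.

How it is judged (in metres and radians):
On the way:
1. the pawl of the stock bin's jig is flipped over and stays so, the fence not yet drawn back (value of joint bin_pawl above 1 rad and value of joint bin_fence below 0.085 m), for 0.2 s.
At the end, for the whole second after the job is handed in: The fence of the stock bin's jig is back at its end stop within 13 mm (joint above 0.097 m), its pawl is flipped over (above 1.0 rad), the bin is within 20 mm of where it was, and the other jig's pawl knob within 30 mm of where it was (value of joint bin_fence above 0.097 m and value of joint bin_pawl above 1 rad and distance of bin_mid from where it was at the start of the episode below 0.02 m and distance of carton_knob from where it was at the start of the episode below 0.03 m); the robot touches nothing.
It fails at once if the stock bin is shifted by more than 20 mm (distance of bin_mid from where it was at the start of the episode above 0.02 m).
It fails at once if the other jig's pawl is flipped or its fence moved (its knob moves more than 30 mm) (distance of carton_knob from where it was at the start of the episode above 0.03 m).
It also fails if it takes over 45 s, if anything falls off the work surface, if the arm or the gripper's body presses on something with over 40 N, if the wrist force passes 120 N, or if a joint passes its speed limit or range.

## Robot

A 6-joint arm with a two-finger parallel gripper is mounted at the origin on the work surface. World frame = base frame: x ahead of the robot, y to its left, z up, the work surface at z = 0. Lengths are in m, angles in degrees, forces in N, time in s.
With the tool pointing down it reaches from about 0.4 to 0.825 m from the base axis. Payload 7 kg.
Tool frame: the origin (TCP) lies at the very end of the fingers, on their centre line; the grasp point (between the pads) lies 19 mm behind it (ctrl.tcp_to_grasp is the distance from the TCP to the grasp point, in m); z points along the fingers, x is the direction in which the jaws open and shut, and the axes are right-handed (so a half turn about z gives the same grasp; the last joint's range is limited). The gripper opens to 88 mm and grips with 3 to 60 N. Pads are 19 mm wide; open, the fingers measure 130 mm over their backs; the gripper's body (78 mm by 193 mm) begins 47 mm behind the grasp point.
Start: joints at [92.71, 20.546, 0.682, 0, -70.136, -16.507], TCP at [0.161, 0.655, 0.227] pointing down, gripper open.
Joint ranges: [-176.03, 176.03], [-82.01, 121.73], [-58.28, 71.71], [-173.87, 95.51], [-174.79, -0.11], [-173.66, 173.66]. Speed limits (degrees/s): [136.94, 136.94, 172.46, 180, 180, 180].

## Interface

Orientations are given as [roll, pitch, yaw] about the fixed x, y, z axes, in that order (R = Rz(yaw) Ry(pitch) Rx(roll)).
In Python, from plant import sensors, vision, ticket, ctrl gives the robot as it stands. The module is installed in compiled form; this text tells all that it offers.
- The arm moves only by the tool drive_tool, never from a script. Its argument "moves" is a list of rows, each a list of 6 numbers: the shift along the tool's x, y, z in units of 0.15 m (1.0 is 0.15 m), then the turn, a rotation vector about the tool's x, y, z in units of 60 degrees (1.0 is 60 degrees). In form: [[dx, dy, dz, rx, ry, rz], ...]. A call has 1 to 8 rows; each row is the pose to reach, as a shift and turn from the pose measured when the call began, along the tool's axes at that moment; what a row does not reach only later rows make up. A row lasts 1/10 s, in which the tool goes at most 50 mm and 8.59 degrees, less where a joint would pass 70% of its speed; a pose out of reach is approached as far as the arm can. A call with a number of a shift or a turn outside -1 to 1 is refused whole. A call with a gripper value outside its range is refused whole. "fingers" is the opening, from -1 (shut) to 1 (fully open), set as the call begins (left out, the last holds). The fingers move at their own pace and stop on an object; the grip force is fixed at half the most. Time passes only in rows, so rows that repeat a pose let the fingers close. It gives the time, the measured TCP pose, the force and the opening at its end, in the units of the state.
- sensors.get_obs(): the state, without advancing time (a new reading comes with each control period).
- vision.snapshot(name): name is "scene" or "side" or "wrist"; returns a dict with "pixels" (480x640x3 uint8, red, green, blue), "fx", "fy", "cx", "cy" (pixels), "R" (3x3) and "t" (3): a world point X has camera coordinates R X + t. Camera axes: x right, y down, z forward; pixel columns grow to the right and rows downward; lengths in m; the calibration is good to about 2 mm. A picture is of the moment at which its call begins. There is no depth.
- ticket.close_job(): hands the job in, once; it reports no verdict.
The state is a dict: "clock": time; "joint_pos": joint angles; "qvel": joint speeds; "tau": joint torques, N m; "tool_pos": TCP position; "orientation": TCP orientation; "force": force on the tool from outside, world axes, zero at the start; "moment": the same for the moment, N m; "opening": finger opening in m.
Only numpy, scipy, OpenCV 4.12 (cv2) and the standard library are available. Lean on these libraries where they do the work, as an engineer would, in place of code of your own. Each camera call takes 0.05 s, during which the arm holds its last target.

## Working session

There is one attempt and no reset: what is moved stays moved. The work goes in short steps, Python scripts to look and compute and a tool call to move; the robot and the scene stay as the last step left them, time stands still between calls to the robot, and variables do not carry over. Pictures are saved under pics/ and viewed, and the job is handed in when it is done.

Besides the shell and the picture viewer there is one more tool, called after "Call:" by a JSON object that holds its "name" and its "arguments", one argument or row to a line. drive_tool: Moves the arm, as the interface text tells. Shifts and turns lie within -1 to 1; 1 stands for 0.15 m of shift or 60 degrees of turn. Its arguments: {"type":"object","properties":{"moves":{"type":"array"},"fingers":{"type":"number"}},"required":["moves"]}

```bash
mkdir -p pics; python3 - <<'E'
from plant import sensors, vision, ticket, ctrl
import cv2
o=sensors.get_obs();print(o, ctrl.tcp_to_grasp)
for n in ["scene","side","wrist"]:
    s=vision.snapshot(n);cv2.imwrite(f"pics/{n}0.png",s["pixels"][:,:,::-1]);print(n,s["fx"],s["cx"],s["cy"],s["R"],s["t"])
E
```

```text
{'clock': 0.0, 'joint_pos': array([ 9.27117006e+01,  2.05919958e+01,  6.31947404e-01, -1.84515275e-02,
       -7.01351901e+01, -1.65064003e+01]), 'qvel': array([-0.08274973,  0.00579137,  0.07193679, -0.08820543, -0.00477517,
       -0.07768424]), 'tau': array([ 6.94095743e-04, -5.82722998e+01,  2.93055189e+01,  6.99753240e+00,
        7.03173835e-03, -1.36252502e-04]), 'tool_pos': array([0.16087558, 0.65503633, 0.22560773]), 'orientation': array([-1.79989569e+02, -9.62419803e-02, -1.03800993e+02]), 'force': array([0.70754732, 0.2793233 , 0.14670888]), 'moment': array([-0.06314637,  0.0440544 ,  0.00527996]), 'opening': 0.08768013034701548} 0.0188
scene 603.2713865749988 325.10058054231087 238.05695224812456 [[-0.16016008  0.98705108 -0.00888287]
 [ 0.85930328  0.13499189 -0.49333058]
 [-0.48574337 -0.08664495 -0.86979655]] [ 0.08109492 -0.52780337  1.37447718]
side 482.67198094134665 315.1023192831218 234.18479961204346 [[ 0.73628363 -0.67659997 -0.00994472]
 [-0.4271282  -0.45330661 -0.78235198]
 [ 0.52483132  0.58028063 -0.62275716]] [-0.46357023  0.35682074  0.50991408]
wrist 368.10301574729823 313.19144316788146 235.25927343890072 [[-0.23821057 -0.97121147  0.00200024]
 [-0.93017601  0.22873712  0.28714442]
 [-0.27933548  0.06654026 -0.95788521]] [ 0.67444212 -0.03565137  0.39192716]
```

View pics/scene0.png

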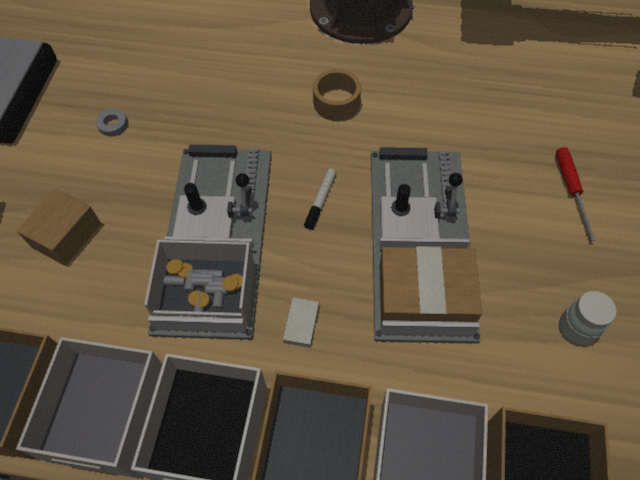

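View pics/side0.png

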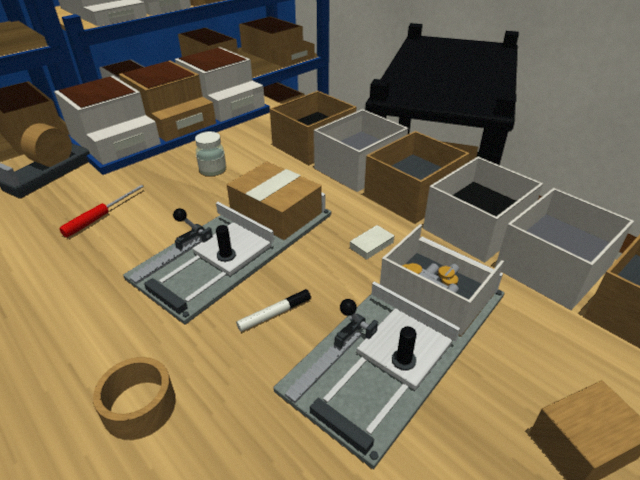

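View pics/wrist0.png

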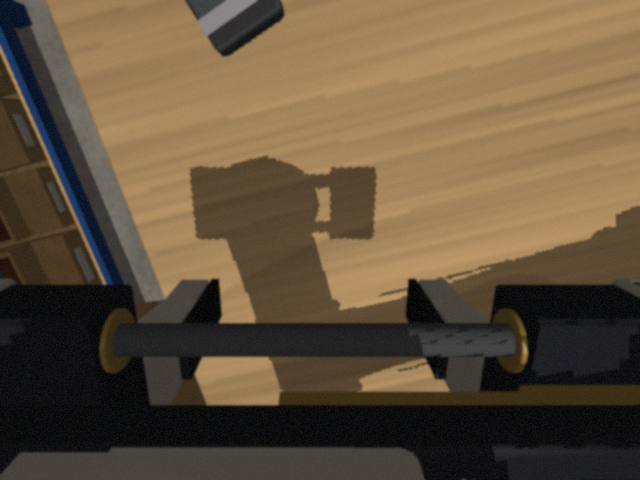

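The scene picture shows the bin jig on the left, with its knob near (242,180) and its handle at about (193,190) to (196,208). In the side picture the knob is near (348,307) and the handle at about (407,333) to (404,362). I'll triangulate both from dark masks.

```bash
cat > h.py <<'E'
import numpy as np, cv2
from plant import sensors, vision
def ray(s,u,v):
    d=s["R"].T@np.array([(u-s["cx"])/s["fx"],(v-s["cy"])/s["fy"],1]);return -s["R"].T@s["t"],d/np.linalg.norm(d)
def plane(s,u,v,z):
    o,d=ray(s,u,v);return o+d*(z-o[2])/d[2]
def tri(s1,p1,s2,p2):
    o1,d1=ray(s1,*p1);o2,d2=ray(s2,*p2)
    a=np.linalg.lstsq(np.c_[d1,-d2],o2-o1,rcond=None)[0]
    A,B=o1+a[0]*d1,o2+a[1]*d2;return (A+B)/2,np.linalg.norm(A-B)
def proj(s,X):
    c=s["R"]@X+s["t"];return s["fx"]*c[0]/c[2]+s["cx"],s["fy"]*c[1]/c[2]+s["cy"]
E
python3 - <<'E'
from h import *
S=vision.snapshot("scene");D=vision.snapshot("side")
for s,boxes,n in((S,[(225,165,262,225),(180,175,215,220)],"scene"),(D,[(330,290,385,350),(385,315,430,375)],"side")):
    g=s["pixels"].max(2)
    for b in boxes:
        m=(g[b[1]:b[3],b[0]:b[2]]<40).astype(np.uint8)
        k,l,st,c=cv2.connectedComponentsWithStats(m)
        for i in range(1,k):
            if st[i,4]>20: print(n,st[i]+np.array([b[0],b[1],0,0,0]),c[i]+b[:2])
    x0,y0=(140,140) if n=="scene" else (270,230)
    cv2.imwrite(f"pics/{n}_c.png",cv2.resize(s["pixels"][y0:y0+220,x0:x0+240,::-1],None,fx=3.2,fy=2.7,interpolation=cv2.INTER_CUBIC)[:600])
E
```

```text
scene [236 174  13  13 135] [241.97037037 179.93333333]
scene [246 188   5  17  58] [247.82758621 195.96551724]
scene [228 211   6   7  28] [230.67857143 214.03571429]
scene [241 212   8   4  23] [244.60869565 213.91304348]
scene [184 184  22  28 342] [193.86549708 197.79239766]
side [340 299  16  16 198] [347.6969697  306.93434343]
side [335 320  26  28 199] [346.35678392 332.93467337]
side [365 325  12  13  59] [369.61016949 331.86440678]
side [394 327  22  38 566] [405.42402827 345.88515901]
```

```bash
ls pics
```

```text
scene0.png
scene_c.png
side0.png
side_c.png
wrist0.png
```

View pics/scene_c.png

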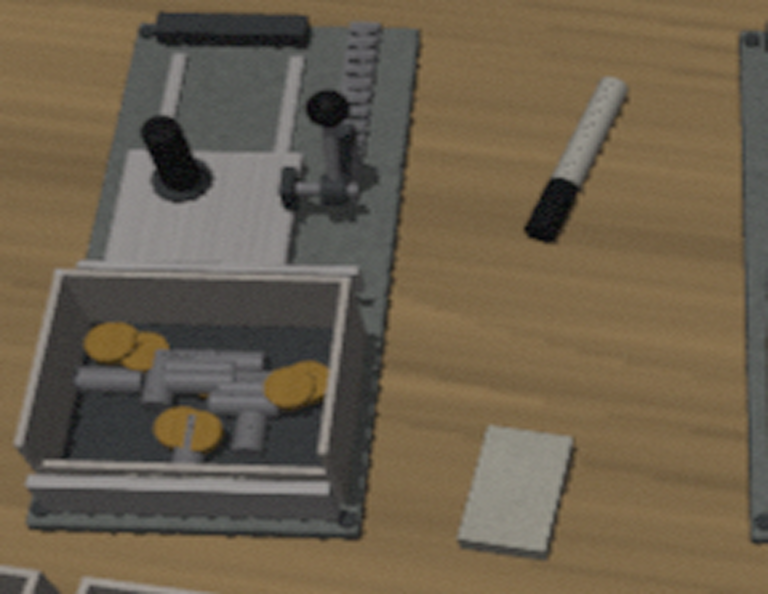

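View pics/side_c.png

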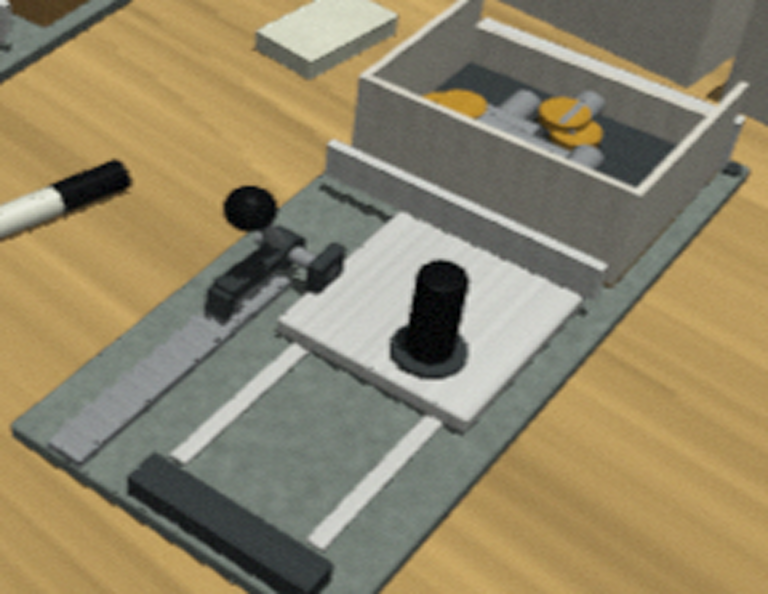

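```bash
python3 - <<'E'
from h import *
S=vision.snapshot("scene");D=vision.snapshot("side")
print("knob",tri(S,(242,179.9),D,(347.7,306.9)))
print("hmid",tri(S,(193.9,197.8),D,(405.4,345.9)))
print("htop",tri(S,(192,189),D,(406.7,332)))
print("foot",tri(S,(196,207),D,(404.3,359)))
# rail direction: rear block ends, jig plate rear corners etc on z~0.012
for p in [(190,152),(236,152),(271,150),(252,336),(151,334),(181,151)]: print(p,plane(S,*p,0.012))
E
```

```text
knob (array([ 0.57139561, -0.13228952,  0.09046005]), np.float64(9.237282579060997e-05))
hmid (array([ 0.59981008, -0.21627052,  0.05779125]), np.float64(0.0005213607329303844))
htop (array([ 0.59983707, -0.21431347,  0.08527959]), np.float64(0.0011860898534361564))
foot (array([ 0.60076444, -0.21771782,  0.02927201]), np.float64(7.791613073090672e-06))
(190, 152) [ 0.47096425 -0.26848517  0.012     ]
(236, 152) [ 0.45739066 -0.18104226  0.012     ]
(271, 150) [ 0.44236608 -0.11558928  0.012     ]
(252, 336) [ 0.8159465  -0.06918819  0.012     ]
(151, 334) [ 0.83830759 -0.23165478  0.012     ]
(181, 151) [ 0.47129226 -0.28627697  0.012     ]
```

Both views agree:
- **Knob:** about (0.571, -0.132, 0.0905), which fits its expected height of 85–91 mm.
- **Handle:** about (0.600, -0.216), grip z about 0.064.
- **Rail yaw:** about 8°. The pin this predicts puts the knob where I measured it.

The plan is to push the knob from behind with the fingers shut, then push the handle from its front side. First I'll move across at height.

Call:
{"name": "drive_tool", "arguments": {
  "moves": [
    [1,-1,0,0,0,0],
    [1,-1,0,0,0,0],
    [1,-1,0,0,0,0],
    [1,-1,0,0,0,0],
    [1,-1,0,0,0,0],
    [1,-1,0,0,0,0]
  ],
  "fingers": -1
}}

```text
clock: 0.95
tool_pos: [0.2719, 0.4724, 0.2272]
orientation: [180.0, 0.0, -103.9]
force: [-0.6, 1.1, 0.4]
opening: 0.0449
```

Call:
{"name": "drive_tool", "arguments": {
  "moves": [
    [1,-1,0,0,0,0],
    [1,-1,0,0,0,0],
    [1,-1,0,0,0,0],
    [1,-1,0,0,0,0],
    [1,-1,0,0,0,0],
    [1,-1,0,0,0,0]
  ]
}}

```text
clock: 1.55
tool_pos: [0.3822, 0.2901, 0.2273]
orientation: [-180.0, 0.1, -104.1]
force: [-0.3, -0.3, 0.1]
opening: 0.0016
```

Call:
{"name": "drive_tool", "arguments": {
  "moves": [
    [1,-1,0,0,0,-0.36],
    [1,-1,0,0,0,-0.36],
    [1,-1,0,0,0,-0.36],
    [1,-1,0,0,0,-0.36],
    [1,-1,0,0,0,-0.36],
    [1,-1,0,0,0,-0.36]
  ]
}}

```text
clock: 2.15
tool_pos: [0.4928, 0.1073, 0.2267]
orientation: [-180.0, 0.0, -82.6]
force: [-0.6, 0.8, -0.3]
opening: 0.0002
```

Call:
{"name": "drive_tool", "arguments": {
  "moves": [
    [0.85,0,0,0,0,0],
    [0.85,0,0,0,0,0],
    [0.85,0,0,0,0,0],
    [0.85,0,0,0,0,0]
  ]
}}

```text
clock: 2.55
tool_pos: [0.5099, -0.0199, 0.2263]
orientation: [180.0, 0.0, -82.7]
force: [-0.6, 0.1, 0.1]
opening: 0.0002
```

Call:
{"name": "drive_tool", "arguments": {
  "moves": [
    [0.8,0,0.5,0,0,0],
    [0.8,0,0.5,0,0,0],
    [0.8,0,0.5,0,0,0],
    [0.8,0,0.5,0,0,0],
    [0.8,0,0.5,0,0,0]
  ]
}}

```text
clock: 3.05
tool_pos: [0.5256, -0.1381, 0.1504]
orientation: [179.9, 0.0, -82.7]
force: [0.6, 0.6, 1.2]
opening: 0.0004
```

```bash
python3 - <<'E'
from h import *
o=sensors.get_obs();print(o["tool_pos"],o["orientation"],o["joint_pos"])
s=vision.snapshot("side");cv2.imwrite("pics/side1.png",s["pixels"][:,:,::-1])
E
```

```text
[ 0.52563955 -0.13807043  0.1504233 ] [ 1.79886292e+02  1.95299283e-02 -8.26961683e+01] [ 5.93584769e+00  1.19633658e+01 -2.19728382e+01 -2.02338843e-02
 -5.61779396e+01  9.13792826e+01]
```

View pics/side1.png

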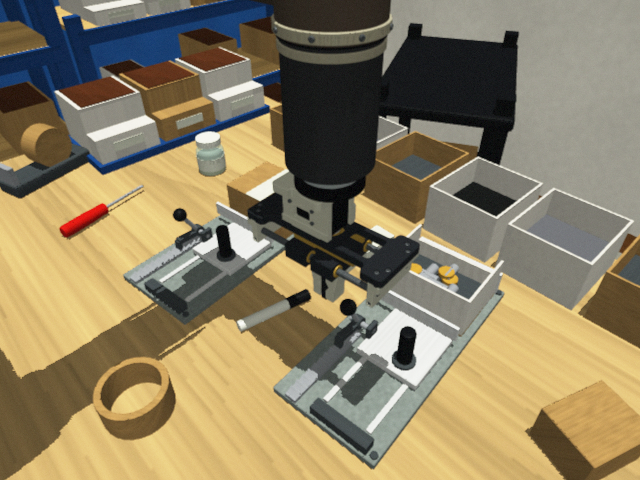

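```bash
python3 - <<'E'
from h import *
for n in("side","scene"):
    s=vision.snapshot(n);print(n,proj(s,sensors.get_obs()["tool_pos"]),proj(s,np.array([.5714,-.1323,.0905])))
E
```

```text
side (np.float64(327.1517567976091), np.float64(293.8326066018581)) (np.float64(347.74049683440774), np.float64(306.89123704940164))
scene (np.float64(240.48367883454836), np.float64(135.82687993256152)) (np.float64(242.0150187110654), np.float64(179.87631439649653))
```

Call:
{"name": "drive_tool", "arguments": {
  "moves": [
    [0,0,0.24,0,0,0],
    [0,0,0.48,0,0,0],
    [0,0,0.48,0,0,0]
  ]
}}

```text
clock: 3.5
tool_pos: [0.5238, -0.1359, 0.0771]
orientation: [179.7, 0.1, -82.5]
force: [0.2, 0.9, 0.2]
opening: 0.0001
```

Call:
{"name": "drive_tool", "arguments": {
  "moves": [
    [0,-0.06,0,0,0,0],
    [0,-0.12,0,0,0,0],
    [0,-0.17,0,0,0,0],
    [0,-0.22,0,0,0,0],
    [0,-0.26,0,0,0,0],
    [0,-0.3,0,0,0,0],
    [0,-0.34,0,0,0,0],
    [0,-0.38,0,0,0,0]
  ]
}}

```text
clock: 4.3
tool_pos: [0.5808, -0.1285, 0.0768]
orientation: [179.7, 0.1, -82.5]
force: [0.5, -0.3, -0.2]
opening: 0.0005
```

```bash
python3 - <<'E'
from h import *
s=vision.snapshot("side");cv2.imwrite("pics/side2.png",cv2.resize(s["pixels"][230:430,270:510,::-1],None,fx=3,fy=3))
E
```

```text
(no output)
```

View pics/side2.png

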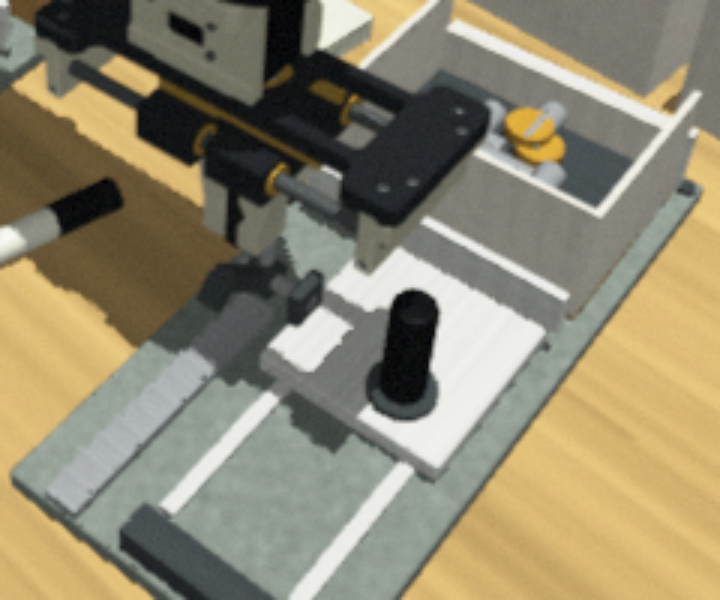

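Call:
{"name": "drive_tool", "arguments": {
  "moves": [
    [0,-0.04,0,0,0,0],
    [0,-0.08,0,0,0,0],
    [0,-0.12,0,0,0,0],
    [0,-0.12,0,0,0,0],
    [0,-0.12,0,0,0,0]
  ]
}}

```text
clock: 4.85
tool_pos: [0.5995, -0.126, 0.0766]
orientation: [179.7, 0.1, -82.5]
force: [1.1, -0.3, 0.3]
opening: 0.0001
```

Call:
{"name": "drive_tool", "arguments": {
  "moves": [
    [0,0.2,0,0,0,0],
    [0,0.2,-0.3,0,0,0],
    [0,0.4,-0.6,0,0,0],
    [0,0.4,-0.6,0,0,0],
    [0,0.4,-0.6,0,0,0]
  ]
}}

```text
clock: 5.35
tool_pos: [0.5405, -0.1339, 0.1687]
orientation: [180.0, 0.1, -82.5]
force: [0.3, -0.2, -0.8]
opening: 0.0005
```

```bash
python3 - <<'E'
from h import *
print(sensors.get_obs()["tool_pos"])
s=vision.snapshot("side");cv2.imwrite("pics/side3.png",cv2.resize(s["pixels"][230:430,270:510,::-1],None,fx=3,fy=3))
s=vision.snapshot("scene");cv2.imwrite("pics/scene3.png",cv2.resize(s["pixels"][130:330,120:360,::-1],None,fx=3,fy=3))
E
```

```text
[ 0.54046447 -0.13389372  0.16874715]
```

View pics/side3.png

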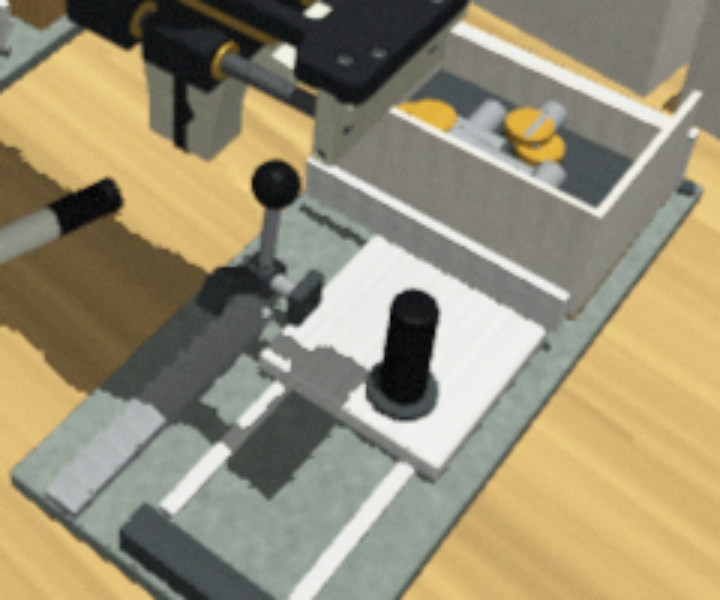

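View pics/scene3.png

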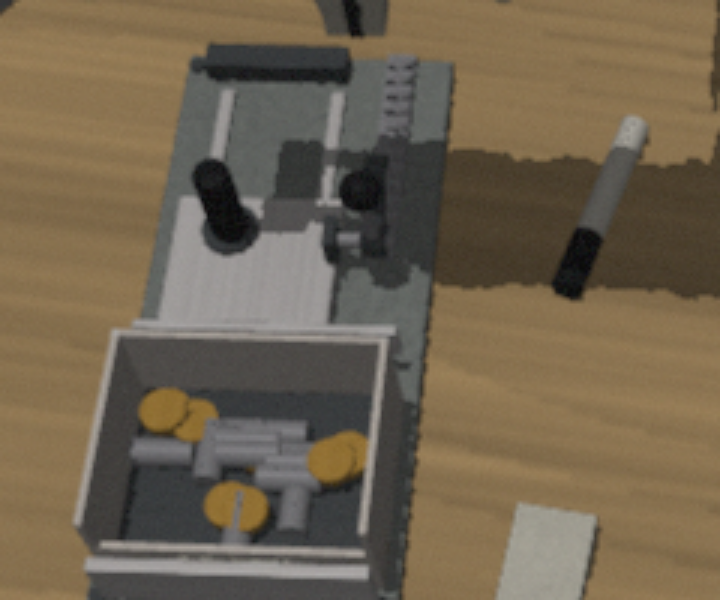

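The knob moved to about (362,291) in the side view and (240,193) in the scene view. I'll triangulate it, since it may be falling either way.

```bash
cat >> h.py <<'E'
def blob(s,b,near=None,th=40,amin=40):
    g=s["pixels"].max(2)[b[1]:b[3],b[0]:b[2]]
    k,l,st,c=cv2.connectedComponentsWithStats((g<th).astype(np.uint8))
    return [(st[i,:4].tolist()[2:],int(st[i,4]),(c[i]+b[:2]).round(1).tolist()) for i in range(1,k) if st[i,4]>amin]
E
python3 - <<'E'
from h import *
S=vision.snapshot("scene");D=vision.snapshot("side")
print(blob(S,(220,170,262,250)));print(blob(D,(335,270,420,345)))
print(tri(S,(240.3,193.3),D,(362,291.3)))
E
```

```text
[([16, 20], 215, [241.5, 191.9])]
[([16, 16], 177, [361.4, 291.2]), ([20, 15], 115, [348.0, 323.8]), ([17, 18], 247, [407.0, 336.2])]
(array([ 0.60320898, -0.12801614,  0.09658954]), np.float64(0.0020962399162205133))
```

Call:
{"name": "drive_tool", "arguments": {
  "moves": [
    [0,0,0,0,0,0],
    [0,0,0,0,0,0],
    [0,0,0,0,0,0],
    [0,0,0,0,0,0]
  ]
}}

```text
clock: 5.95
tool_pos: [0.5399, -0.1338, 0.1651]
orientation: [179.6, 0.1, -82.5]
force: [-0.3, -0.6, -0.6]
opening: 0.0008
```

```bash
python3 - <<'E'
from h import *
S=vision.snapshot("scene");D=vision.snapshot("side")
print(blob(S,(220,170,262,250)));print(blob(D,(335,250,420,345)))
print(sensors.get_obs()["clock"])
cv2.imwrite("pics/side4.png",cv2.resize(D["pixels"][230:430,270:510,::-1],None,fx=3,fy=3))
E
```

```text
[([16, 21], 213, [241.5, 192.0]), ([8, 12], 51, [245.1, 211.3])]
[([8, 13], 71, [337.5, 255.9]), ([40, 17], 246, [385.7, 258.3]), ([16, 16], 176, [361.3, 291.2]), ([18, 10], 92, [350.1, 323.1]), ([17, 18], 243, [407.0, 336.2])]
6.05
```

View pics/side4.png

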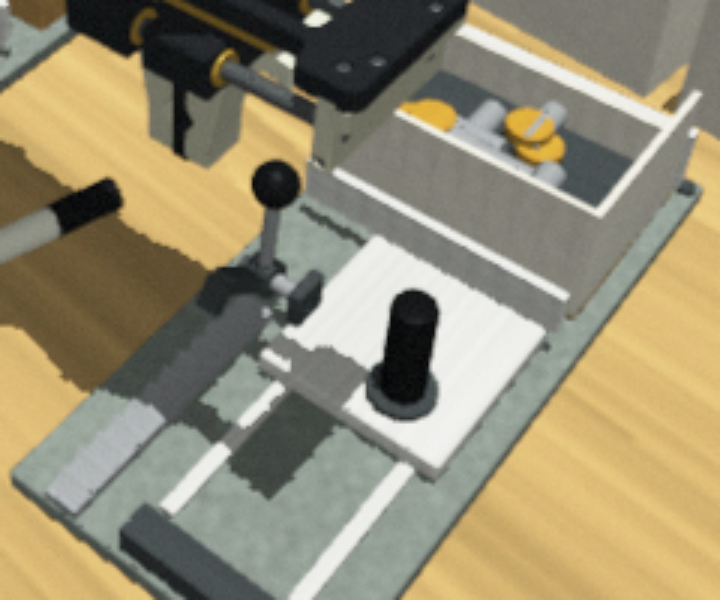

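```bash
python3 - <<'E'
from h import *
S=vision.snapshot("scene");D=vision.snapshot("side")
print("tri",tri(S,(240.5,190),D,(361.3,291.2)))
u=np.array([np.cos(np.radians(8)),np.sin(np.radians(8)),0]);pin=np.array([.5977,-.1273,.036])
for dx in(0,):
  for a in(.2,.6,.7,.8,.9,1.0,1.1,1.2):
    K=pin+u*.06*np.sin(a-.6)+[0,0,.06*np.cos(a-.6)]
    print(a,K.round(4),np.round(proj(S,K),1),np.round(proj(D,K),1))
cv2.imwrite("pics/sc5.png",cv2.resize(S["pixels"][160:240,170:280,::-1],None,fx=7,fy=7,interpolation=cv2.INTER_CUBIC))
E
```

```text
tri (array([ 0.59949791, -0.12880849,  0.10021775]), np.float64(0.0036989986783655233))
0.2 [ 0.5746 -0.1306  0.0913] [242.5 181.3] [348.4 304.7]
0.6 [ 0.5977 -0.1273  0.096 ] [240.9 191.1] [358.3 293. ]
0.7 [ 0.6036 -0.1265  0.0957] [240.6 194.2] [360.7 290.9]
0.8 [ 0.6095 -0.1256  0.0948] [240.4 197.4] [363. 289.]
0.9 [ 0.6153 -0.1248  0.0933] [240.2 200.9] [365.3 287.5]
1.0 [ 0.6208 -0.124   0.0913] [240.  204.4] [367.4 286.4]
1.1 [ 0.6262 -0.1233  0.0887] [240.  207.9] [369.4 285.6]
1.2 [ 0.6312 -0.1226  0.0855] [239.9 211.6] [371.2 285.3]
```

View pics/sc5.png

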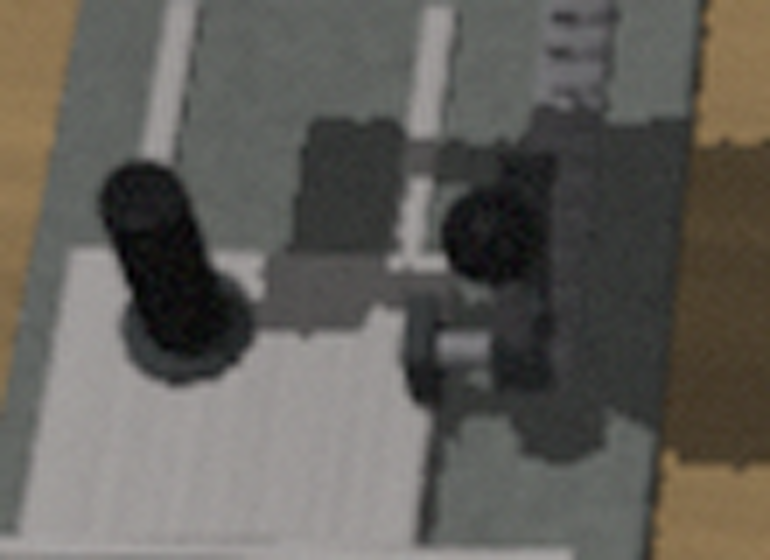

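Both views agree that the lever rests just past upright, at about 0.7 rad. The handle hasn't moved. I'll push again, further this time, and look while in contact.

Call:
{"name": "drive_tool", "arguments": {
  "moves": [
    [0,0,0.3,0,0,0],
    [0,0,0.55,0,0,0],
    [0,0,0.55,0,0,0]
  ]
}}

```text
clock: 6.45
tool_pos: [0.5358, -0.1337, 0.0787]
orientation: [179.1, 0.2, -82.6]
force: [-0.2, 0.5, -0.4]
opening: 0.0006
```

Call:
{"name": "drive_tool", "arguments": {
  "moves": [
    [0,-0.1,0,0,0,0],
    [0,-0.2,0,0,0,0],
    [0,-0.25,0,0,0,0],
    [0,-0.3,0,0,0,0],
    [0,-0.35,0,0,0,0],
    [0,-0.4,0,0,0,0],
    [0,-0.4,0,0,0,0]
  ]
}}

```text
clock: 7.15
tool_pos: [0.5962, -0.1259, 0.078]
orientation: [179.2, 0.1, -82.6]
force: [-0.4, -0.4, 0.6]
opening: 0.0004
```

```bash
python3 - <<'E'
from h import *
print(sensors.get_obs()["tool_pos"])
D=vision.snapshot("side");cv2.imwrite("pics/side6.png",cv2.resize(D["pixels"][230:380,300:460,::-1],None,fx=4,fy=4,interpolation=cv2.INTER_CUBIC))
D=vision.snapshot("scene");cv2.imwrite("pics/scene6.png",cv2.resize(D["pixels"][130:280,160:320,::-1],None,fx=4,fy=4,interpolation=cv2.INTER_CUBIC))
E
```

```text
[ 0.59621785 -0.12589758  0.07798405]
```

View pics/side6.png

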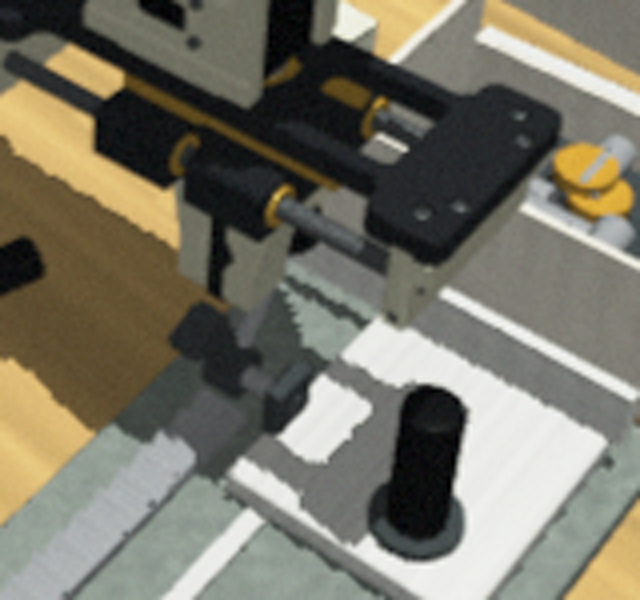

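View pics/scene6.png

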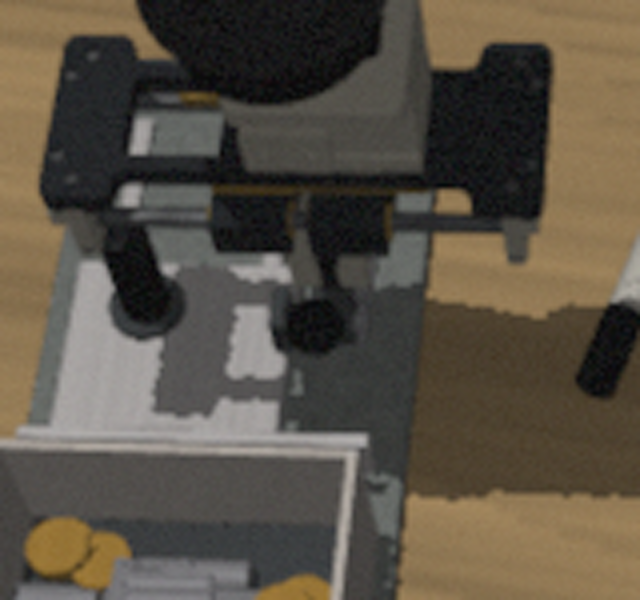

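While in contact, the scene view shows the knob at about (239,211). That matches fully flipped (1.2 rad), and the tooth is up. I'll retreat gently this time and check that it stays.

Call:
{"name": "drive_tool", "arguments": {
  "moves": [
    [0,0.03,0,0,0,0],
    [0,0.06,0,0,0,0],
    [0,0.06,-0.1,0,0,0],
    [0,0.06,-0.2,0,0,0],
    [0,0.06,-0.35,0,0,0],
    [0,0.06,-0.5,0,0,0],
    [0,0.06,-0.5,0,0,0]
  ]
}}

```text
clock: 7.95
tool_pos: [0.5886, -0.1274, 0.1564]
orientation: [179.4, 0.1, -82.5]
force: [0.1, -0.0, 0.5]
opening: 0.001
```

```bash
python3 - <<'E'
from h import *
print(sensors.get_obs()["tool_pos"])
D=vision.snapshot("side");cv2.imwrite("pics/side7.png",cv2.resize(D["pixels"][230:380,300:460,::-1],None,fx=4,fy=4,interpolation=cv2.INTER_CUBIC))
D=vision.snapshot("scene");cv2.imwrite("pics/scene7.png",cv2.resize(D["pixels"][130:280,160:320,::-1],None,fx=4,fy=4,interpolation=cv2.INTER_CUBIC))
E
```

```text
[ 0.5885837  -0.12744692  0.15638138]
```

View pics/side7.png

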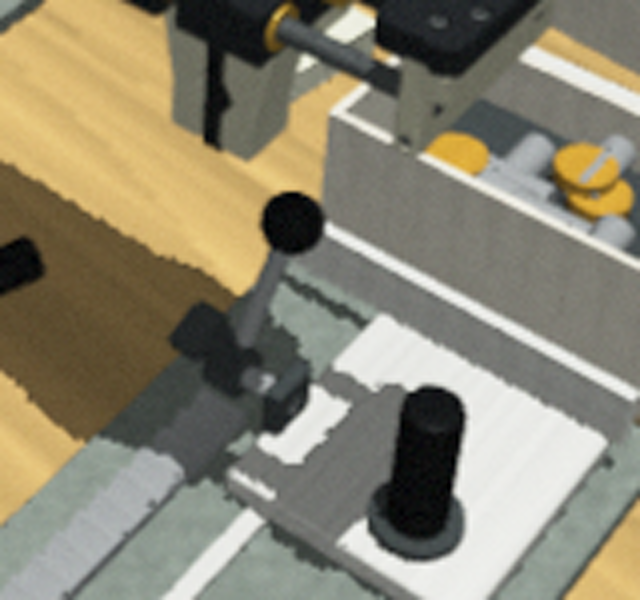

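View pics/scene7.png

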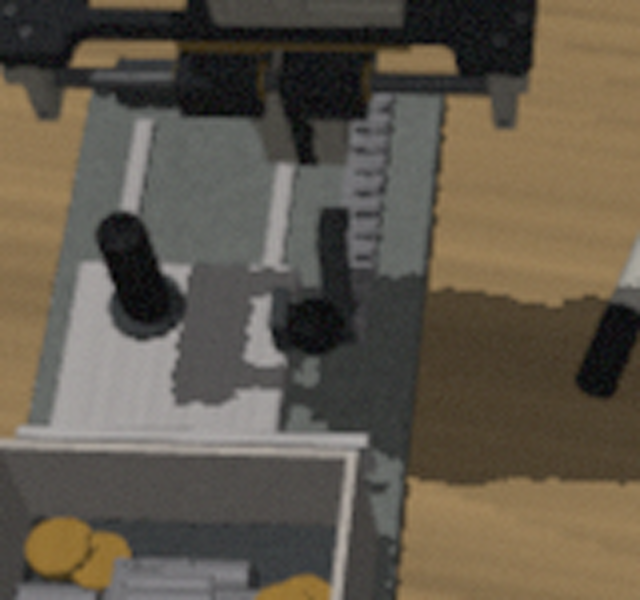

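The pawl stays flipped, with the knob at about (239,211) in the scene view and (373,286) in the side view. Next I go in front of the handle and down between it and the fence plate.

Call:
{"name": "drive_tool", "arguments": {
  "moves": [
    [0.3,-0.13,0,0,0,0],
    [0.59,-0.26,0,0,0,0],
    [0.59,-0.26,0,0,0,0],
    [0.59,-0.26,0,0,0,0]
  ]
}}

```text
clock: 8.45
tool_pos: [0.6359, -0.2108, 0.1504]
orientation: [179.0, 0.2, -82.7]
force: [0.1, 0.3, 0.2]
opening: 0.0003
```

```bash
python3 - <<'E'
from h import *
o=sensors.get_obs();print(o["tool_pos"],o["orientation"],o["joint_pos"])
D=vision.snapshot("side");cv2.imwrite("pics/side8.png",cv2.resize(D["pixels"][230:380,300:460,::-1],None,fx=4,fy=4,interpolation=cv2.INTER_CUBIC))
E
```

```text
[ 0.63593665 -0.21083572  0.15036532] [179.00339026   0.22865549 -82.71457401] [-1.74771302e+00  2.36687252e+01 -4.83236322e+00 -7.81358661e-02
 -6.25190826e+01  9.90718009e+01]
```

View pics/side8.png

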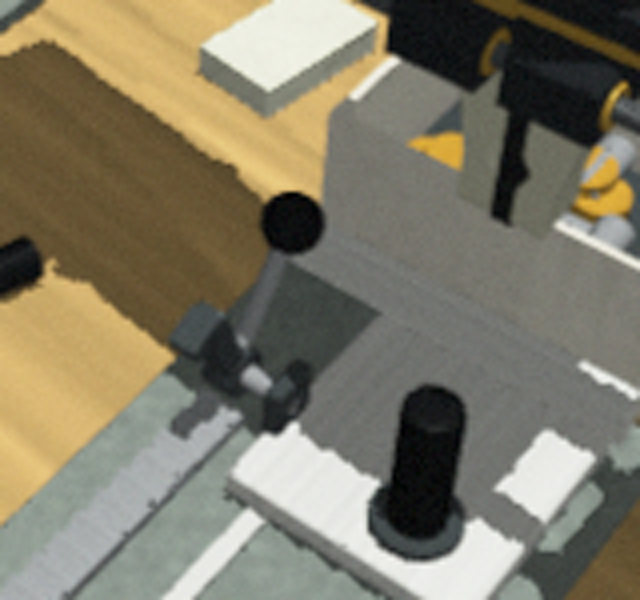

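Call:
{"name": "drive_tool", "arguments": {
  "moves": [
    [0,-0.03,0.2,0,0,0],
    [0,-0.03,0.4,0,0,0],
    [0,-0.03,0.55,0,0,0],
    [0,-0.03,0.62,0,0,0],
    [0,-0.03,0.62,0,0,0]
  ]
}}

```text
clock: 9.0
tool_pos: [0.6373, -0.2085, 0.0565]
orientation: [178.9, 0.3, -82.6]
force: [0.5, 0.6, 0.4]
opening: 0.0002
```

```bash
python3 - <<'E'
from h import *
o=sensors.get_obs();print(o["tool_pos"],o["orientation"],o["force"])
D=vision.snapshot("side");cv2.imwrite("pics/side9.png",cv2.resize(D["pixels"][230:380,300:460,::-1],None,fx=4,fy=4,interpolation=cv2.INTER_CUBIC))
E
```

```text
[ 0.63734854 -0.20845114  0.05647836] [178.86702264   0.26480699 -82.60947003] [0.49699198 0.60532321 0.35632613]
```

View pics/side9.png

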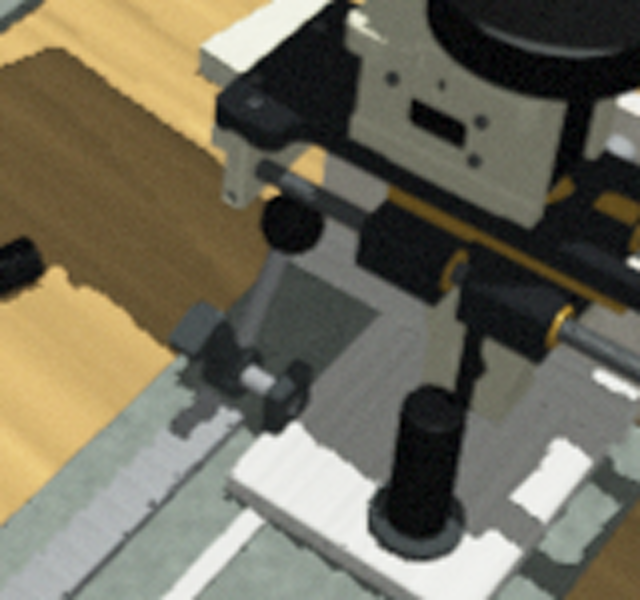

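Call:
{"name": "drive_tool", "arguments": {
  "moves": [
    [0,0.06,0,0,0,0],
    [0,0.12,0,0,0,0],
    [0,0.2,0,0,0,0],
    [0,0.28,0,0,0,0],
    [0,0.36,0,0,0,0],
    [0,0.44,0,0,0,0],
    [0,0.52,0,0,0,0],
    [0,0.58,0,0,0,0]
  ]
}}

```text
clock: 9.85
tool_pos: [0.5523, -0.22, 0.0604]
orientation: [179.2, 0.2, -82.6]
force: [4.1, 1.4, -4.2]
opening: 0.0002
```

```bash
python3 - <<'E'
from h import *
D=vision.snapshot("side");cv2.imwrite("pics/side10.png",cv2.resize(D["pixels"][240:460,270:480,::-1],None,fx=2.7,fy=2.7,interpolation=cv2.INTER_CUBIC))
E
```

```text
(no output)
```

View pics/side10.png

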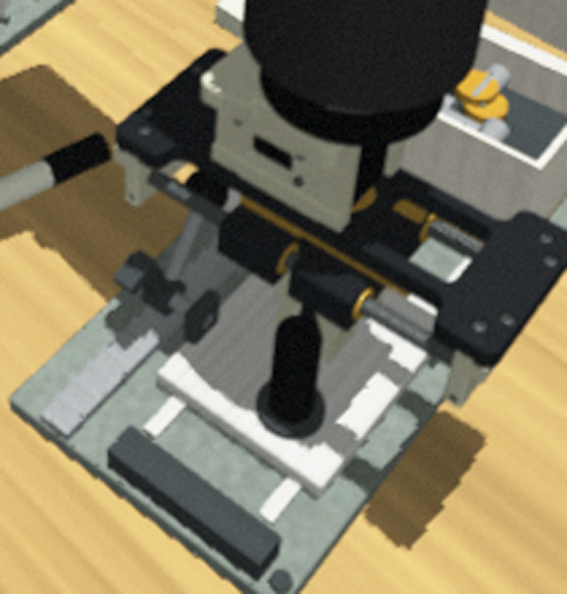

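Call:
{"name": "drive_tool", "arguments": {
  "moves": [
    [0,0.04,0.02,0,0,0],
    [0,0.07,0.02,0,0,0],
    [0,0.1,0.02,0,0,0],
    [0,0.12,0.02,0,0,0],
    [0,0.13,0.02,0,0,0]
  ]
}}

```text
clock: 10.4
tool_pos: [0.5313, -0.2228, 0.058]
orientation: [179.1, 0.2, -82.6]
force: [3.5, -0.8, 2.3]
opening: -0.0002
```

```bash
python3 - <<'E'
from h import *
D=vision.snapshot("side");cv2.imwrite("pics/side11.png",cv2.resize(D["pixels"][240:460,270:480,::-1],None,fx=2.7,fy=2.7,interpolation=cv2.INTER_CUBIC))
E
```

```text
(no output)
```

View pics/side11.png

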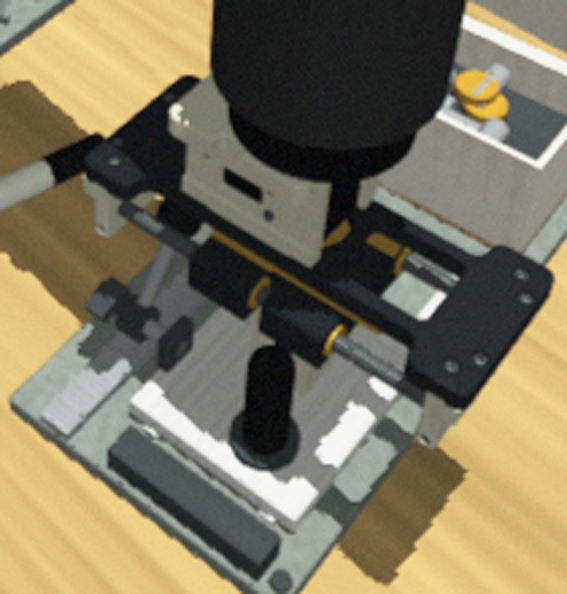

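Call:
{"name": "drive_tool", "arguments": {
  "moves": [
    [0,0.015,0,0,0,0],
    [0,0.025,0,0,0,0],
    [0,0.035,0,0,0,0],
    [0,0.04,0,0,0,0]
  ]
}}

```text
clock: 10.85
tool_pos: [0.5253, -0.2236, 0.058]
orientation: [179.1, 0.2, -82.6]
force: [5.9, 0.3, 1.5]
opening: 0.0005
```

Call:
{"name": "drive_tool", "arguments": {
  "moves": [
    [0,0.01,0,0,0,0],
    [0,0.02,0,0,0,0],
    [0,0.025,0,0,0,0]
  ]
}}

```text
clock: 11.15
tool_pos: [0.525, -0.2237, 0.0583]
orientation: [179.5, 0.2, -82.6]
force: [14.6, 1.9, -5.9]
opening: 0.0005
```

```bash
python3 - <<'E'
from h import *
D=vision.snapshot("side");cv2.imwrite("pics/side12.png",cv2.resize(D["pixels"][240:460,270:480,::-1],None,fx=2.7,fy=2.7,interpolation=cv2.INTER_CUBIC))
E
```

View pics/side12.png

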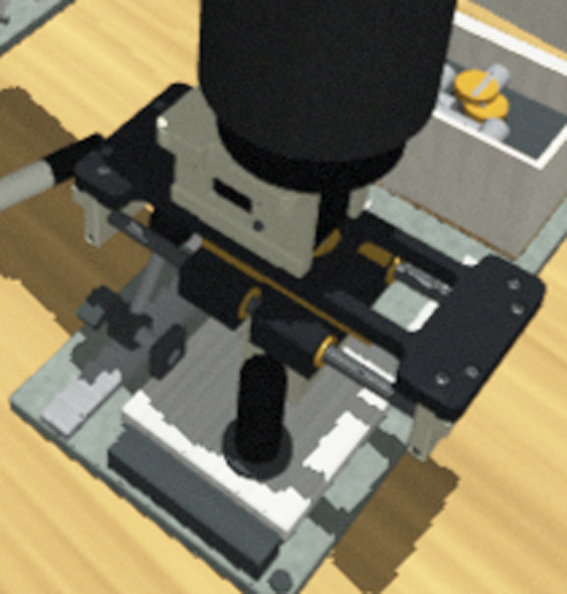

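The fence is at the stop: the force rose to 15 N with no further motion, and the plate sits against the rear block. I'll back off and lift straight up.

Call:
{"name": "drive_tool", "arguments": {
  "moves": [
    [0,-0.04,0,0,0,0],
    [0,-0.09,0,0,0,0],
    [0,-0.09,-0.2,0,0,0],
    [0,-0.09,-0.45,0,0,0],
    [0,-0.09,-0.7,0,0,0],
    [0,-0.09,-1,0,0,0],
    [0,-0.09,-1,0,0,0]
  ]
}}

```text
clock: 11.9
tool_pos: [0.542, -0.223, 0.214]
orientation: [179.9, -0.0, -82.6]
force: [0.3, 0.2, -0.6]
opening: 0.0005
```

Call:
{"name": "drive_tool", "arguments": {
  "moves": [
    [-0.5,0,0,0,0,0],
    [-1,0,0,0,0,0],
    [-1,0,0,0,0,0],
    [-1,0,0,0,0,0],
    [-1,0,0,0,0,0]
  ]
}}

```text
clock: 12.4
tool_pos: [0.5217, -0.0732, 0.2135]
orientation: [179.7, -0.0, -82.4]
force: [0.3, -0.5, -0.1]
opening: 0.0004
```

```bash
python3 - <<'E'
from h import *
o=sensors.get_obs();print(o["tool_pos"],o["force"],o["clock"])
D=vision.snapshot("side");cv2.imwrite("pics/side13.png",D["pixels"][:,:,::-1])
S=vision.snapshot("scene");cv2.imwrite("pics/scene13.png",S["pixels"][:,:,::-1])
E
```

```text
[ 0.52169012 -0.07316833  0.21353213] [ 0.31274221 -0.45970211 -0.09063252] 12.4
```

View pics/side13.png

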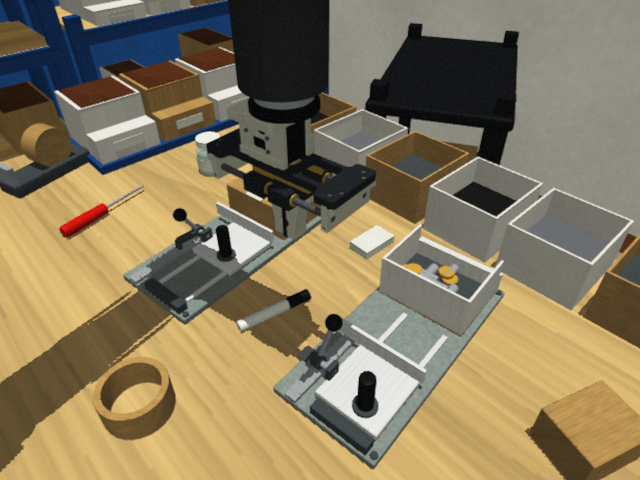

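View pics/scene13.png

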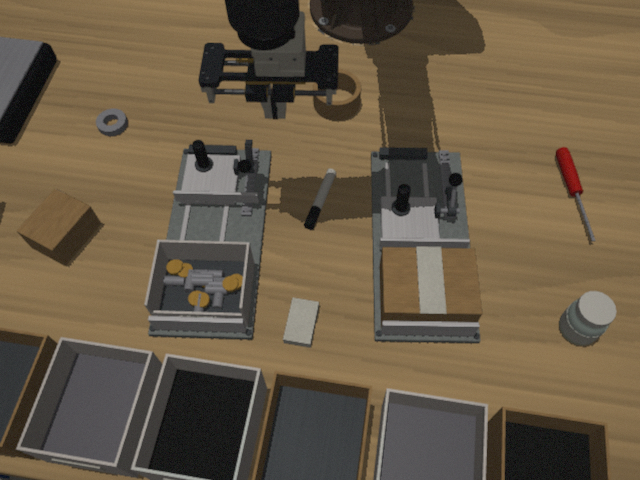

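Fence is back and the lever leans toward the bin, with the knob at about (243,167) in the scene view and (333,322) in the side view. The bin and the carton jig look unmoved. One last numeric check.

```bash
python3 - <<'E'
from h import *
S=vision.snapshot("scene");D=vision.snapshot("side")
print(blob(S,(185,135,262,180)),blob(D,(300,310,400,420)))
print("knob",tri(S,(243.5,167),D,(333.3,322)))
for z,p,q in((.0,(200,147),(367,379)),):print("handle top",tri(S,p,D,q))
u=np.array([np.cos(np.radians(8)),np.sin(np.radians(8)),0])
for sft in(.09,.1):
  for a in(.7,1.,1.2):
    K=np.array([.5977,-.1273,.036])-u*sft+u*.06*np.sin(a-.6)+[0,0,.06*np.cos(a-.6)]
    print(sft,a,np.round(proj(S,K),1),np.round(proj(D,K),1))
E
```

```text
[([49, 28], 367, [203.0, 154.5]), ([20, 24], 234, [244.9, 165.4])] [([16, 17], 213, [333.4, 322.4]), ([19, 18], 135, [315.3, 358.9]), ([21, 40], 612, [365.7, 391.6]), ([13, 11], 52, [316.8, 414.8])]
knob (array([ 0.54064128, -0.1364359 ,  0.08590021]), np.float64(0.002133741772090863))
handle top (array([ 0.50828313, -0.22605794,  0.08196001]), np.float64(0.0022601789295501303))
0.09 0.7 [245.3 151.2] [321.4 328.6]
0.09 1.0 [244.7 160.8] [329.5 323.1]
0.09 1.2 [244.6 167.6] [334.1 321.3]
0.1 0.7 [245.8 146.6] [316.6 333.2]
0.1 1.0 [245.2 156.1] [324.9 327.5]
0.1 1.2 [245.1 163. ] [329.7 325.7]
```

```bash
python3 -c "
from plant import ticket
print(ticket.close_job())"
```

```text
the job is handed in; nothing more can be done
None
```

I flipped the bin jig's pawl over to the bin's side, pushed the fence back by its handle to the end stop, lifted clear, and handed the job in at about 12.5 s. No verdict was reported.

**Pawl:** The first push with shut fingers ended with the lever resting just past upright, at about 0.7 rad. I don't know why, since the fingers had gone further than that. The second push flipped it fully, and it stayed over through the slide. At the end the knob stood 86 mm above the table, which fits about 1.2 rad.

**Fence:** I pushed on the handle's front side until the force rose to about 15 N with no further motion. The camera showed the carriage plate against the rear block. The handle and knob positions give 92–95 mm of travel. I didn't measure the fence's start position, so the final joint value rests on the stop contact, not on a direct reading.

**Bin and carton jig:** By eye, the last pictures show both unmoved, but I did not measure either one. The tool was clear of everything, with no contact force.

**Measurement disagreement:** The last two-view measurements missed each other by about 2 mm, close to the calibration limit.

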